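Oil and take off a hub cap of unknown thread

TASK

The hub cap on the kitchen machine is stuck: take the brush from its pot, dip its tip briefly in the small low dish of oil, dab it on the cap, and stand it back in its pot. Then grip the cap by its wing and feel which way it loosens (it may be a normal or a reverse thread, nothing shows which), unscrew it, lift it straight off, some 8 cm up and level, and finish still holding it up in the gripper. Keep the pot and the dish upright and leave the other things on the counter where they are.

Things in the scene. Friction and masses are not known exactly. Their poses are not given: they have to be found in the camera images.
- machine: White kitchen machine, fixed. Origin on the counter under the axis of its round steel neck (76 mm across, top 95 mm high). Low deck 170 mm along its x, from 88 mm to -y to 258 mm to +y of the neck, 50 mm high; a motor housing 165 x 145 mm, 170 mm high, centred 182 mm to +y of the neck.
- cap: Black hub cap on the neck, loose, about 0.12 kg. Origin on its axis at the flange's underside (95 mm high when seated), z up. Flange 78 mm across, 10 mm thick; on it a straight wing grip 54 mm along the cap's x, 14 mm across (y), from 9 to 43 mm above the origin. Under the flange a plug with a cross bar reaches 28 mm down into the neck and locks under ledges: as it starts it cannot be pulled off.
- neck (a point): Centre of the neck's top. Coarse quick thread: one way the cap stops dead after 5 to 10 degrees (tight); the other way it turns easily at constant height, is loose from 65 to 95 degrees past its start, stops at about 100 degrees, and there lifts straight out. Whether the loosening way is clockwise or counter-clockwise changes from start to start and cannot be seen.
- cap_wing (a point): Point on the cap's axis 32 mm above its origin, at the middle of the wing's upper part: where to grip, closing across the wing. Axes as the cap's.
- brush: Pastry brush, about 50 g, standing upright in its pot. Origin at the middle of its lower end, the flat round bristle tip; z along the brush towards the handle's top. Rigid; total length 165 mm: bristle head 22 mm across, 40 mm long; ferrule 19 mm across to 60 mm; wooden handle 15 x 15 mm square (sides along its x and y) from 60 to 165 mm.
- brush_pot: Narrow white ceramic brush pot, loose, 0.7 kg, 54 mm across outside, 75 mm high, bore 42 mm across, floor 6 mm thick. Origin at the middle of its underside, z up.
- dish: Low white ceramic oil dish, loose, 0.3 kg, no handle: 76 mm across at the rim (68 mm inside), 60 mm at the foot, 40 mm high, floor 5 mm thick. Origin at the middle of its underside, z up. (The oil is not modelled.)
- dish_rim (a point): Centre of the dish's mouth, level with its rim, 40 mm above its origin.
- mug: Bystander: white mug with a handle, 80 mm across, 90 mm high. Origin under its centre.
- bowl: Bystander: white bowl, 110 mm across, 50 mm high. Origin under its centre.
- tumbler: Bystander: steel tumbler, 62 mm across, 95 mm high. Origin under its centre.
- salt_jar: Bystander: small glass jar with a steel lid, 44 mm across, 75 mm high. Origin under its centre.
- mill: Bystander: turned wooden pepper mill, 44 mm across, 100 mm high. Origin under its centre.
- spoon: Bystander: steel spoon lying flat along its x, handle to -x.

How it is judged:
On the way, in this order (a step that is already met when the one before it is completed fails the run):
1. the brush is held by the gripper with its tip inside the dish, at least 8 mm below the rim (horizontal distance between brush and dish_rim below 0.032 m and z of brush in the frame of dish below 0.032 m and contact force between the fingers and brush above 0.5 N), for 0.1 s.
2. the held brush touches the cap (contact force between brush and cap above 0.1 N and contact force between the fingers and brush above 0.5 N), for 0.05 s.
3. the brush stands in its pot again, let go (horizontal distance between brush and brush_pot below 0.022 m and z of brush in the frame of brush_pot below 0.03 m and angle between brush's own z axis and vertical below 0.5 rad and contact force between the fingers and brush below 0.05 N), for 0.2 s.
4. the cap is lifted off the neck in the gripper (height (world z) of cap above 0.15 m and contact force between the fingers and cap above 1 N and contact force between cap and machine below 0.05 N), for 0.2 s.
At the end, for the whole second after the job is handed in: The cap is held still and level (0.3 rad) in the gripper, its origin over 150 mm high, touching neither machine nor brush; the brush, let go, stands in its pot (tip inside, at most 30 mm above the pot's underside, tilt under 0.5 rad); pot and dish upright within 0.15 rad (all of step 3 and all of step 4 and angle between cap's own z axis and vertical below 0.3 rad and linear speed of cap below 0.03 m/s and contact force between cap and brush below 0.05 N and angle between each of brush_pot, dish's own z axis and vertical below 0.15 rad); the arm keeps its last pose, push and grip.
It fails at once if the pot or the dish is tipped (over 0.4 rad) (angle between any of brush_pot, dish's own z axis and vertical above 0.4 rad).
It fails at once if another thing on the counter is pushed by more than 30 mm (distance of any of mug, bowl, tumbler, salt_jar, mill, spoon from where it was at the start of the episode above 0.03 m).
It also fails if it takes over 61 s, if anything falls off the work surface, if the arm or the gripper's body presses on something with over 40 N, if the wrist force passes 120 N, or if a joint passes its speed limit or range.

ROBOT

A 6-joint arm with a two-finger parallel gripper is mounted at the origin on the work surface. World frame = base frame: x ahead of the robot, y to its left, z up, the work surface at z = 0. Lengths are in m, angles in rad, forces in N, time in s.
With the tool pointing down it reaches from about 0.25 to 0.725 m from the base axis. Payload 4 kg.
Tool frame: the origin (TCP) lies between the finger pads; the fingertips stand 19 mm ahead of it and the grasp point (between the pads) is the TCP (tcp_to_tips is the distance from the TCP to the fingertips, in m); z points along the fingers, x is the direction in which the jaws open and shut, and the axes are right-handed (so a half turn about z gives the same grasp; the last joint's range is limited). The gripper opens to 85 mm and grips with 20 to 120 N. Pads are 22 mm wide; open, the fingers measure 114 mm over their backs; the gripper's body (76 mm by 85 mm) begins 54 mm behind the grasp point. The pads swing forward as they close: fully open they stand 13 mm farther back than shut.
Start: joints at [1.301, 0.241, 0.005, 1.335, 0, 1.571], TCP at [0.133, 0.482, 0.25] pointing down, gripper open.
Joint ranges: [-2.72, 2.72], [-1.05, 1.87], [-1.09, 1.28], [-1.99, 2.15], [-1.42, 1.44], [-3.14, 3.14]. Speed limits (rad/s): [2.79, 2.79, 3.14, 3.14, 3.14, 3.14].

INTERFACE

Orientations are given as a rotation vector (axis times angle).
In Python, from bench import * gives the robot as it stands. The module is installed in compiled form; this text tells all that it offers.
- The arm moves only by the shell command python3 -m jog 'ROWS' [OPENING]. ROWS is text: rows parted by semicolons, each of 4 numbers parted by spaces: the shift along the tool's x, y, z in mm, then the turn about the tool's z in rad. In form: x y z roll; .... A call has 1 to 12 rows; each row shifts and turns the commanded pose from where the row before left it, along the tool's axes as they then stand; what a row does not reach is not made up. A row lasts 1/8 s, in which the tool goes at most 62.5 mm and 10.7 degrees, less where a joint would pass 70% of its speed; a pose out of reach is approached as far as the arm can. A call with a gripper value outside its range is refused whole. OPENING is the finger opening in mm, from 0 to 85.4, set as the call begins (- or left out, the last holds). The fingers move at their own pace and stop on an object; the grip force is fixed at half the most. Time passes only in rows, so rows that do not move let the fingers close. It gives the time, the measured TCP pose, the force and the opening at its end, in the units of the state.
- read_state(): the state, without advancing time (a new reading comes with each control period).
- grab_frame(name): name is "scene" or "top"; returns a dict with "img" (384x512x3 uint8, red, green, blue), "fx", "fy", "cx", "cy" (pixels), "eye" and "attitude" of the camera in the world. Camera axes: x right, y up, looking along -z (the intrinsics and any distortion apply to the point x, -y, -z); pixel columns grow to the right and rows downward; lengths in m; the calibration is good to about 2 mm. A picture is of the moment at which its call begins. There is no depth.
- close_job(): hands the job in, once; it reports no verdict.
Trained networks look in the newest picture that a camera, given by its name, has taken for a name from the list of things; names that differ only in an ending like _2 or _b are one class to them, and where a whole thing is asked for, a point or a joint stands for the part that bears it (a point fixed in the world has none). Each returns a list of dicts, best first, with "conf" (0 to 1); they miss things now and then, are a little off and sometimes report something else, mostly with a low value. They report only what shows in the picture. A call takes as long as a camera call.
- find_in(camera, name): "pixel" ([column, row] in pixels, amid what is visible of it).
- mark_of(camera, name): "pixel" ([column, row] in pixels: a listed point, or the origin of a listed thing).
The state is a dict: "time": time; "joints": joint angles; "qvel": joint speeds; "joint_efforts": joint torques, N m; "ee_pos": TCP position; "tool_rot": TCP orientation; "force": force on the tool from outside, world axes, zero at the start; "ft_torque": the same for the moment, N m; "grip_width": finger opening in m.
Only numpy, scipy, OpenCV 4.12 (cv2) and the standard library are available. Lean on these libraries where they do the work, as an engineer would, in place of code of your own. Each camera call takes 0.05 s, during which the arm holds its last target.

## Working session

There is one attempt and no reset: what is moved stays moved. The work goes in short steps, Python scripts to look and compute and a shell command to move; the robot and the scene stay as the last step left them, time stands still between calls to the robot, and variables do not carry over. Pictures are saved under pics/ and viewed, and the job is handed in when it is done.

```bash
mkdir -p pics; ls; python3 - <<'E'
from bench import *
import cv2,numpy as np
print(read_state())
for n in ("scene","top"):
    f=grab_frame(n); cv2.imwrite(f"pics/{n}0.png",f["img"][:,:,::-1])
    print(n,{k:v for k,v in f.items() if k!="img"})
    for t in ["machine","cap","brush","brush_pot","dish","mug","bowl","tumbler","salt_jar","mill","spoon"]:
        r=find_in(n,t)[:2]; print(t,[(np.round(d["pixel"],1),round(d["conf"],2)) for d in r])
    for t in ["neck","cap","cap_wing","brush","brush_pot","dish","dish_rim","machine"]:
        r=mark_of(n,t)[:2]; print("mark",t,[(np.round(d["pixel"],1),round(d["conf"],2)) for d in r])
E
```

```text
pics
{'time': 0.0, 'joints': array([1.30101325e+00, 2.41411115e-01, 3.73400331e-03, 1.33521247e+00,
       1.24637488e-05, 1.57076024e+00]), 'qvel': array([-6.48054690e-04, -4.45222801e-04,  4.27845059e-04, -3.32271577e-04,
       -1.54900738e-03, -9.84734047e-05]), 'joint_efforts': array([ 1.73966531e-03, -3.72317290e+01,  2.52407134e+01,  1.69429102e-02,
       -7.79548441e-05,  6.47462457e-06]), 'ee_pos': array([0.13309974, 0.48134384, 0.24941759]), 'tool_rot': array([ 2.49897144,  1.90179874, -0.00262741]), 'force': array([-0.17722853, -0.23548076,  0.85870311]), 'ft_torque': array([ 0.0929709 , -0.0517497 ,  0.00170168]), 'grip_width': 0.08537718154790512}
scene {'fx': 369.2034983132279, 'fy': 369.2034983132279, 'cx': 257.2817756075046, 'cy': 191.68482084617628, 'eye': array([0.93920851, 0.3849916 , 0.72002925]), 'attitude': array([0.28807008, 0.99900315, 2.36013397])}
machine [(array([393.3, 290. ]), 0.59)]
cap []
brush [(array([287.5, 165.7]), 0.61)]
brush_pot [(array([285.4, 188.8]), 0.67)]
dish [(array([243.1, 172.8]), 0.81)]
mug [(array([193.9, 225.5]), 0.69)]
bowl [(array(
[... 921 characters left out ...]
271.5, 218.2]), 0.59), (array([181.4, 199.7]), 0.34)]
dish [(array([313. , 207.2]), 0.62)]
mug [(array([268.7, 132.6]), 0.72)]
bowl [(array([333. , 143.3]), 0.89)]
tumbler [(array([359.8, 239.2]), 0.57)]
salt_jar [(array([141.3, 210.4]), 0.61), (array([305.6, 241.8]), 0.58)]
mill [(array([262.6, 180. ]), 0.77)]
spoon [(array([185.1, 138.2]), 0.59)]
mark neck [(array([184.1, 200.9]), 0.56)]
mark cap [(array([180.8, 199.9]), 0.9)]
mark cap_wing [(array([183.4, 195.5]), 0.59)]
mark brush [(array([269.6, 221.9]), 0.47)]
mark brush_pot [(array([272.1, 222.9]), 0.65)]
mark dish [(array([311.8, 206.6]), 0.85)]
mark dish_rim [(array([316.3, 206.1]), 0.6)]
mark machine [(array([187.3, 202.1]), 0.73)]
```

View pics/scene0.png

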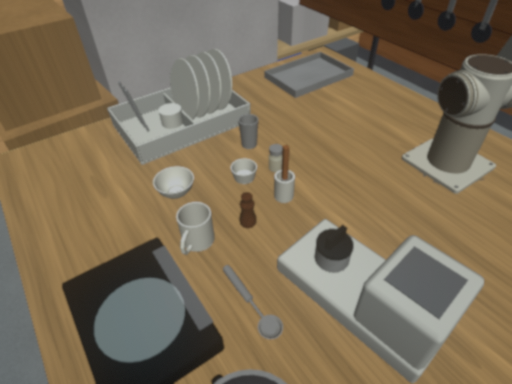

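View pics/top0.png

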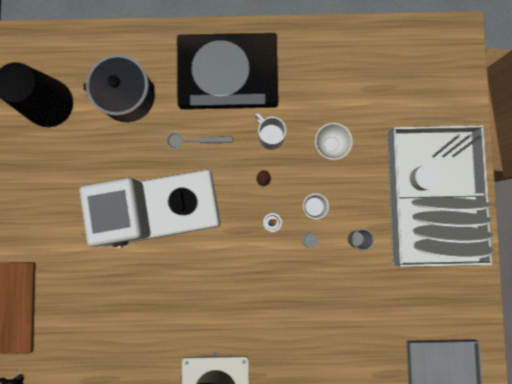

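```bash
cat > h.py <<'E'
import numpy as np, cv2
from scipy.spatial.transform import Rotation as R
from scipy.optimize import least_squares
C={'scene':dict(f=369.2034983132279,c=(257.2817756075046,191.68482084617628),eye=np.array([0.93920851,0.3849916,0.72002925]),att=np.array([0.28807008,0.99900315,2.36013397])),
'top':dict(f=446.84857041408037,c=(257.8755191801099,191.48202339855666),eye=np.array([0.45987199,-0.13279003,1.34205963]),att=np.array([0.06658271,-0.06920002,-1.59019055]))}
def proj(n,P):
    c=C[n];q=R.from_rotvec(c['att']).inv().apply(np.atleast_2d(P)-c['eye'])
    return np.c_[c['c'][0]+c['f']*q[:,0]/-q[:,2], c['c'][1]+c['f']*-q[:,1]/-q[:,2]]
def ray(n,px):
    c=C[n];d=np.array([(px[0]-c['c'][0])/c['f'],-(px[1]-c['c'][1])/c['f'],-1.])
    return c['eye'],R.from_rotvec(c['att']).apply(d)
def atz(n,px,z):
    e,d=ray(n,px);return e+d*(z-e[2])/d[2]
def tri(ps,pt):
    A=[];b=[]
    for n,p in(('scene',ps),('top',pt)):
        e,d=ray(n,p);d=d/np.linalg.norm(d);M=np.eye(3)-np.outer(d,d);A.append(M);b.append(M@e)
    return np.linalg.lstsq(np.vstack(A),np.hstack(b),rcond=None)[0]
E
python3 - <<'E'
from h import *
np.set_printoptions(precision=4,suppress=True)
print("pot",atz('scene',(283.5,199.2),0),atz('top',(272.1,222.9),0))
print("dish",atz('scene',(242.2,181.8),0),atz('top',(311.8,206.6),0),"rim",atz('scene',(242.5,165.4),.04),atz('top',(316.3,206.1),.04))
print("neck",atz('scene',(335.1,248.3),.095),atz('top',(184.1,200.9),.095))
print("cap",atz('scene',(332.3,246.2),.095),atz('top',(180.8,199.9),.095))
print("wing",atz('scene',(333.5,236.8),.127),atz('top',(183.4,195.5),.127))
print("machine",atz('scene',(326.8,269.8),0),atz('top',(187.3,202.1),0))
E
```

```text
pot [ 0.4912 -0.1611  0.    ] [ 0.4805 -0.1769  0.    ]
dish [ 0.5447 -0.2853  0.    ] [ 0.5269 -0.2973  0.    ] rim [ 0.5287 -0.3051  0.04  ] [ 0.5261 -0.3056  0.04  ]
neck [0.5502 0.0869 0.095 ] [0.5454 0.0708 0.095 ]
cap [0.5512 0.0796 0.095 ] [0.5484 0.08   0.095 ]
wing [0.5529 0.0791 0.127 ] [0.558  0.0674 0.127 ]
machine [0.5483 0.0753 0.    ] [0.5481 0.0767 0.    ]
```

The scene view shows the cap at about (333,247), the brush in its pot at (285,175), the dish at (243,170), and the mill at (248,211). In the top view the cap is at (182,201), the pot at (272,222), the dish at (316,206) and the salt jar at (311,240). I'll zoom in to refine these.

```bash
python3 - <<'E'
import cv2,numpy as np
a=cv2.imread("pics/top0.png");b=cv2.imread("pics/scene0.png")
def crop(im,x,y,w,h,s): return cv2.resize(im[y:y+h,x:x+w],None,fx=s,fy=s,interpolation=cv2.INTER_CUBIC)
c1=crop(a,150,175,64,50,6); c2=crop(a,250,190,64,50,6)
c3=crop(b,300,215,64,50,6); c4=crop(b,225,145,64,64,6)[:300]
cv2.imwrite("pics/crop1.png",np.vstack([np.hstack([c1,c2]),np.hstack([c3,c4])]))
E
```

```text
(no output)
```

View pics/crop1.png

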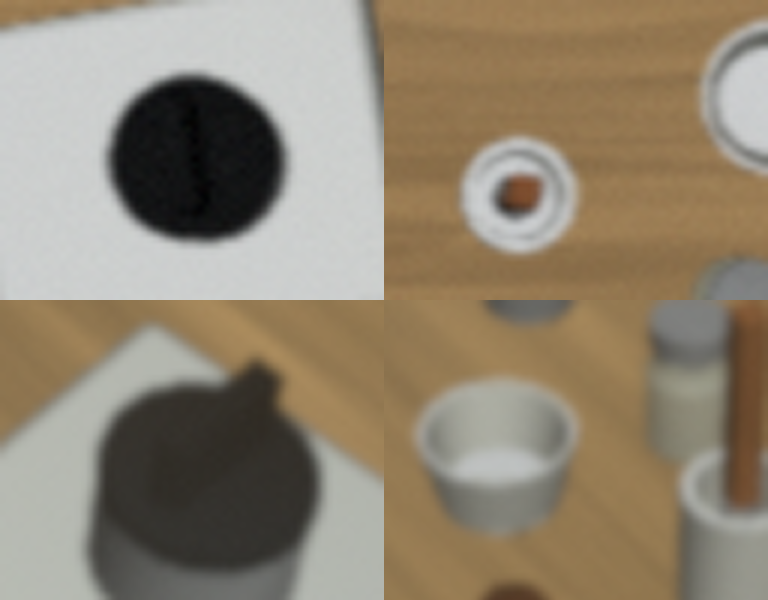

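```bash
python3 - <<'E'
import cv2,numpy as np
from h import *
np.set_printoptions(precision=4,suppress=True)
a=cv2.imread("pics/top0.png");b=cv2.imread("pics/scene0.png")
def crop(im,x,y,w,h,s): return cv2.resize(im[y:y+h,x:x+w],None,fx=s,fy=s,interpolation=cv2.INTER_CUBIC)
c1=np.clip(crop(a,165,183,36,36,11).astype(float)*5-20,0,255).astype(np.uint8)
c3=np.clip(crop(b,311,222,46,46,9)[:396,:396].astype(float)*5-130,0,255).astype(np.uint8)
cv2.imwrite("pics/crop2.png",np.hstack([c1,c3]))
hsv=cv2.cvtColor(a,cv2.COLOR_BGR2HSV)
# whites
m=((hsv[:,:,1]<60)&(hsv[:,:,2]>120)).astype(np.uint8)
n,l,s,ce=cv2.connectedComponentsWithStats(m)
for i in range(1,n):
    if 60<s[i,4]<1500: print("white",s[i],ce[i])
for (x0,y0,x1,y1,z,r,nm) in [(260,210,286,236,.075,.027,"pot"),(300,192,332,222,.04,.038,"dish")]:
    cs,_=cv2.findContours(m[y0:y1,x0:x1],cv2.RETR_EXTERNAL,cv2.CHAIN_APPROX_NONE)
    c=max(cs,key=cv2.contourArea); (cx,cy),rr=cv2.minEnclosingCircle(c); e=cv2.fitEllipse(c)
    p=(e[0][0]+x0,e[0][1]+y0); print(nm,p,e[1],rr,atz('top',p,z), "exp d px",2*r*446.8/(1.342-z))
m=((a.max(2)<60)).astype(np.uint8)[180:225,160:210]
cs,_=cv2.findContours(m,cv2.RETR_EXTERNAL,cv2.CHAIN_APPROX_NONE);c=max(cs,key=cv2.contourArea);e=cv2.fitEllipse(c);p=(e[0][0]+160,e[0][1]+180)
print("cap",p,e[1],atz('top',p,.105))
red=((a[:,:,2].astype(int)-a[:,:,0]>50)&(hsv[:,:,0]<12)).astype(np.uint8)[212:233,262:283]
n,l,s,ce=cv2.connectedComponentsWithStats(red)
for i in range(1,n):print("red",s[i],ce[i]+[262,212])
E
```

```text
white [ 86  55  61  34 153] [119.0654  64.6601]
white [255 113  32  31 553] [270.5063 130.566 ]
white [ 315  123   38   37 1060] [333.7792 141.3349]
white [170 132  62  17 292] [192.5342 139.5582]
white [303 193  26  26 511] [315.3112 206.2153]
white [263 213  19  19 257] [272.0039 222.1012]
white [302 233  16  15 162] [310.1975 240.1481]
white [353 233  10  12  86] [357.2791 238.5814]
white [ 181  357   68   27 1394] [215.1872 368.1198]
pot (272.0158939361572, 222.09790515899658) (18.532527923583984, 18.619157791137695) 9.733391761779785 [ 0.4816 -0.1742  0.075 ] exp d px 19.042778216258878
dish (315.34114360809326, 205.75718688964844) (25.12069320678711, 25.639780044555664) 13.211977005004883 [ 0.5272 -0.3028  0.04  ] exp d px 26.080491551459293
cap (182.314603805542, 201.06799507141113) (25.100404739379883, 26.82701873779297) [0.5444 0.0741 0.105 ]
red [10  8  4  3  6] [274.     220.6667]
red [10 11  1  1  1] [272. 223.]
```

View pics/crop2.png

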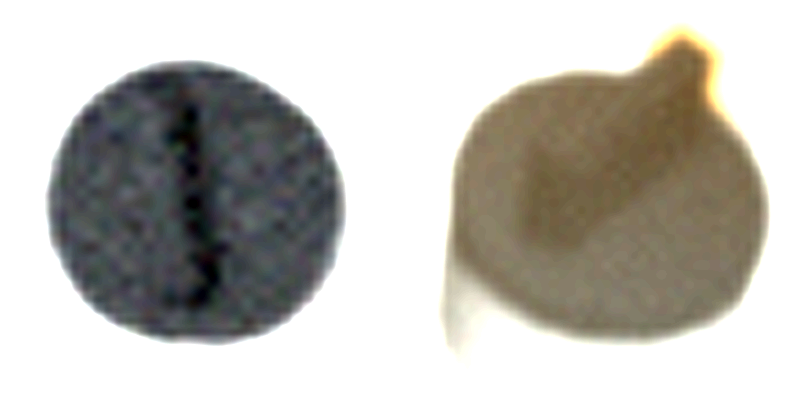

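```bash
python3 - <<'E'
import cv2,numpy as np
from h import *
np.set_printoptions(precision=4,suppress=True)
a=cv2.imread("pics/top0.png");b=cv2.imread("pics/scene0.png")
p=[atz('top',q,.121) for q in [(181.4,192.1),(183.6,209.8)]]
print(p, np.degrees(np.arctan2(p[0][1]-p[1][1],p[0][0]-p[1][0])))
for z in(.17,):print("brushtop",atz('top',(273.8,222),z))
def crop(im,x,y,w,h,s,ov): 
    c=cv2.resize(im[y:y+h,x:x+w],None,fx=s,fy=s,interpolation=cv2.INTER_CUBIC)
    return c
c1=crop(a,260,210,24,24,16,0); c2=crop(b,268,140,36,66,8,0)[:,:]
H=560
o=np.zeros((H,800,3),np.uint8); o[:384,:384]=c1; o[:528,400:688]=c2[:528]
cv2.imwrite("pics/crop3.png",o)
# cap model overlay
def wing(x,y,yaw):
    P=np.array([[sx*.027,sy*.007,z] for z in(.105,.138) for sx,sy in((-1,-1),(-1,1),(1,1),(1,-1))])
    c,s=np.cos(yaw),np.sin(yaw); return np.c_[x+c*P[:,0]-s*P[:,1],y+s*P[:,0]+c*P[:,1],P[:,2]]
def circ(x,y,r,z):
    t=np.linspace(0,2*np.pi,60);return np.c_[x+r*np.cos(t),y+r*np.sin(t),0*t+z]
def ov(n,im,x,y,w,h,s,cx,cy,yaw):
    c=cv2.resize(im[y:y+h,x:x+w],None,fx=s,fy=s,interpolation=cv2.INTER_CUBIC); c=np.clip(c.astype(float)*4-20*(n=='top')-100*(n!='top'),0,255).astype(np.uint8)
    T=lambda P:np.round(((proj(n,P)-[x-.5+.5,y])+.5)*s).astype(int)
    for z in(.095,.105): cv2.polylines(c,[T(circ(cx,cy,.039,z))],True,(0,255,0),1)
    w_=T(wing(cx,cy,yaw)); cv2.polylines(c,[w_[:4]],True,(255,255,0),1); cv2.polylines(c,[w_[4:]],True,(0,0,255),1)
    return c
cx,cy,yaw=.5465,.0755,np.radians(5)
o=np.hstack([ov('top',a,165,183,36,36,11,cx,cy,yaw),ov('scene',b,311,222,44,44,9,cx,cy,yaw)])
cv2.imwrite("pics/crop4.png",o)
E
```

```text
[array([0.568 , 0.0738, 0.121 ]), array([0.5193, 0.0681, 0.121 ])] 6.714206011534275
brushtop [ 0.4801 -0.1758  0.17  ]
```

View pics/crop3.png

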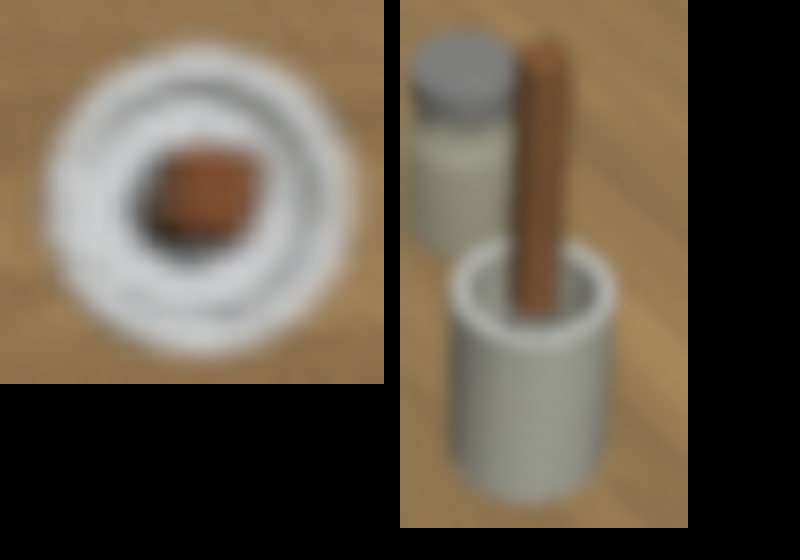

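View pics/crop4.png

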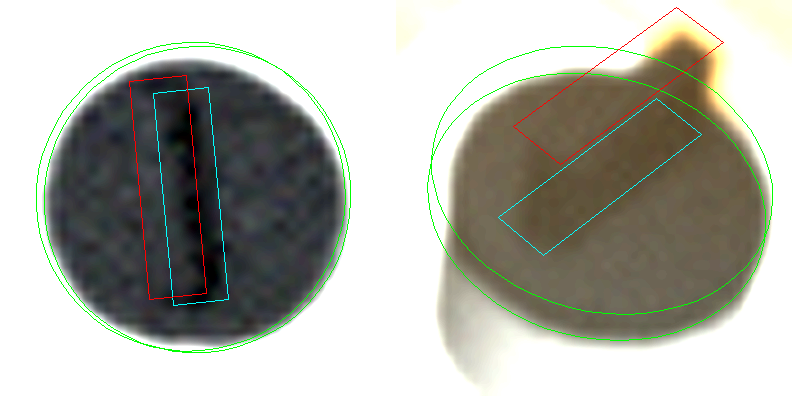

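```bash
python3 - <<'E'
from bench import *
from h import *
np.set_printoptions(precision=4,suppress=True)
s=read_state(); M=R.from_rotvec(s['tool_rot']).as_matrix(); print(s['time']);print(M); print("yaw x deg",np.degrees(np.arctan2(M[1,0],M[0,0])), "q1",np.degrees(s['joints'][0]),"q6",np.degrees(s['joints'][5]))
# pot from scene rim ellipse; brush top
print("pot rim scene",atz('scene',(284.3,176.3),.075),"brush top scene",atz('scene',(286,146.3),.168))
print("tri brush top",tri((286,146.3),(273.25,221.9)))
for n,ps,pt in [("mug",(193.9,225.5),(268.7,132.6)),("bowl",(174.7,182),(333,143)),("tumbler",(250,130),(359.8,239.2)),("salt",(277.2,155.7),(308,241)),("mill",(249.9,211.9),(262.6,180))]: print(n,tri(ps,pt))
E
```

```text
2.0
[[ 0.2665  0.9638 -0.    ]
 [ 0.9638 -0.2665  0.0001]
 [ 0.0001 -0.     -1.    ]]
yaw x deg 74.54239772083403 q1 74.54158177694569 q6 89.99918405611284
pot rim scene [ 0.4854 -0.1691  0.075 ] brush top scene [ 0.4809 -0.1732  0.168 ]
tri brush top [ 0.4803 -0.1743  0.1671]
mug [ 0.7468 -0.1732  0.0525]
bowl [ 0.7135 -0.3625  0.0325]
tumbler [ 0.4258 -0.4244  0.0515]
salt [ 0.4257 -0.2781  0.0441]
mill [ 0.6069 -0.1508  0.0315]
```

```bash
python3 -m jog '0 0 0 -0.09; 0 0 0 -0.09; 0 0 0 -0.09; -47 25 0 0; -47 25 0 0; -47 25 0 0; -47 25 0 0; -47 25 0 0; -47 25 0 0; -47 25 0 0; -47 25 0 0; -47 25 0 0' 50
```

```text
time: 3.5
ee_pos: [0.3591, 0.0573, 0.2507]
tool_rot: [2.221, 2.221, 0.002]
force: [0.8, 0.9, 0.8]
grip_width: 0.05
```

```bash
python3 -m jog '-47 24 0 0; -47 24 0 0; -47 25 0 0; -46 25 0 0; -46 24 0 0; 0 0 0 0; 0 0 0 0' && python3 - <<'E'
from bench import *
import cv2
print(read_state()['ee_pos'],read_state()['tool_rot'])
for n in("top","scene"): cv2.imwrite(f"pics/{n}1.png",grab_frame(n)["img"][:,:,::-1])
a=cv2.imread("pics/top1.png")[170:270,220:345];b=cv2.imread("pics/scene1.png")[90:240,200:340]
cv2.imwrite("pics/c5.png",__import__("numpy").hstack([cv2.resize(a,(400,320),interpolation=2),cv2.resize(b,(299,320),interpolation=2)]))
E
```

```text
time: 4.38
ee_pos: [0.4799, -0.1738, 0.2499]
tool_rot: [-2.221, -2.22, 0.001]
force: [-0.3, -0.1, -1.5]
grip_width: 0.0499
[ 0.47990942 -0.17380605  0.24992092] [-2.22074335e+00 -2.22012351e+00  5.03455401e-04]
```

View pics/c5.png

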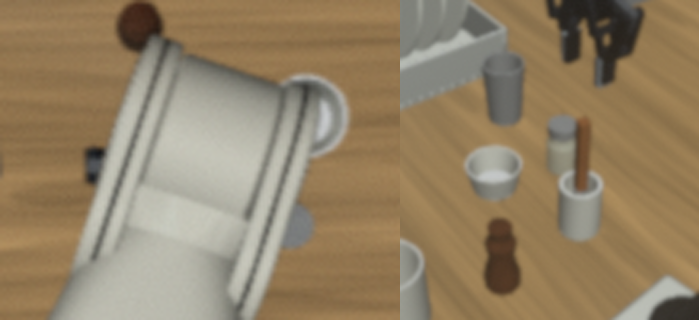

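```bash
python3 - <<'E'
from h import *
print(proj('scene',[[.4799,-.1738,.25],[.4799,-.1738+.025,.234],[.4799,-.1738-.025,.234]]))
E
```

```text
[[287.49500371 117.29100759]
 [293.9999061  128.24749464]
 [280.677651   118.33318966]]
```

The fingers appear in the scene view where I expected them, straddling the brush axis. Next I descend and grip.

```bash
python3 -m jog '0 0 30 0; 0 0 30 0; 0 0 30 0; 0 0 20 0; 0 0 10 0; 0 0 0 0' 50 && python3 -m jog '0 0 0 0; 0 0 0 0; 0 0 0 0; 0 0 0 0; 0 0 0 0; 0 0 0 0' 5
```

```text
time: 5.22
ee_pos: [0.4801, -0.1732, 0.1303]
tool_rot: [-2.22, -2.223, 0.0]
force: [0.6, 0.0, -0.1]
grip_width: 0.0499
time: 5.98
ee_pos: [0.4812, -0.1743, 0.1314]
tool_rot: [2.22, 2.22, 0.002]
force: [-0.6, 0.8, 5.5]
grip_width: 0.0148
```

```bash
python3 -m jog '0 0 -15 0; 0 0 -35 0; 0 0 -35 0; 0 0 -25 0; -43 16 0 0; -43 16 0 0; -43 15 0 0; 0 0 0 0; 0 0 0 0' && python3 - <<'E'
from bench import *
import cv2
from h import *
f=grab_frame("scene")["img"][:,:,::-1]; cv2.imwrite("pics/scene2.png",f)
cv2.imwrite("pics/c6.png",cv2.resize(f[60:240,180:340],None,fx=3.3,fy=3.3,interpolation=2))
s=read_state(); print(s['ee_pos'],s['force'],proj('scene',[s['ee_pos'],s['ee_pos']-[0,0,.124]]))
E
```

```text
time: 7.1
ee_pos: [0.5269, -0.3026, 0.2401]
tool_rot: [-2.22, -2.22, 0.0]
force: [-0.4, 0.5, 0.1]
grip_width: 0.0149
[ 0.52696428 -0.30217054  0.24041721] [-0.70101014  0.35790569 -0.35654796] [[239.99422154 103.46187352]
 [242.32913067 144.03967069]]
```

View pics/c6.png

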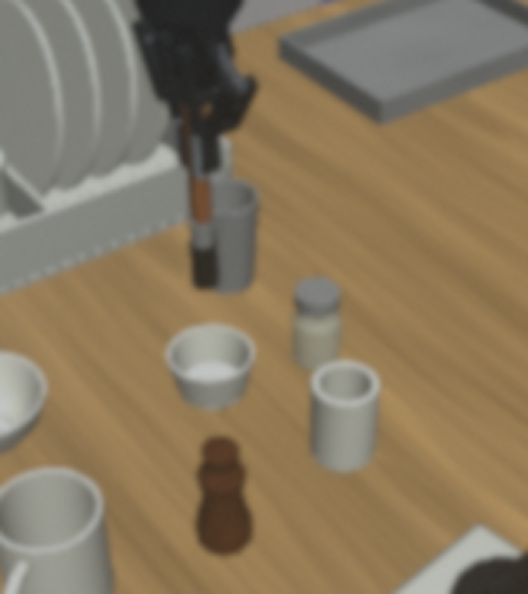

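```bash
python3 -m jog '0 0 30 0; 0 0 30 0; 0 0 25 0; 0 0 13 0; 0 0 0 0; 0 0 0 0; 0 0 0 0' && python3 -m jog '0 0 -40 0; 0 0 -40 0; 0 0 -40 0; 0 0 -28 0; 54 3 0 0; 54 3 0 0; 54 3 0 0; 54 3 0 0; 54 3 0 0; 54 2 0 0; 54 2 0 0; 0 0 0 0' && python3 - <<'E'
from bench import *
import cv2
from h import *
f=grab_frame("scene")["img"][:,:,::-1]; cv2.imwrite("pics/scene3.png",f)
cv2.imwrite("pics/c7.png",cv2.resize(f[140:290,270:430],None,fx=3.5,fy=3.5,interpolation=2))
s=read_state(); print(s['ee_pos'],s['force'],proj('scene',[s['ee_pos'],s['ee_pos']-[0,0,.124]]))
E
```

```text
time: 8.02
ee_pos: [0.5281, -0.3034, 0.1437]
tool_rot: [2.219, 2.22, 0.001]
force: [0.6, -1.1, -0.2]
grip_width: 0.0153
time: 9.52
ee_pos: [0.5464, 0.0786, 0.291]
tool_rot: [2.214, 2.228, 0.003]
force: [0.4, 0.8, -0.5]
grip_width: 0.0149
[0.54640087 0.07668447 0.29096772] [-0.85937646 -0.08882017 -1.27436923] [[347.3006386  174.67091193]
 [337.66578749 221.73825727]]
```

View pics/c7.png

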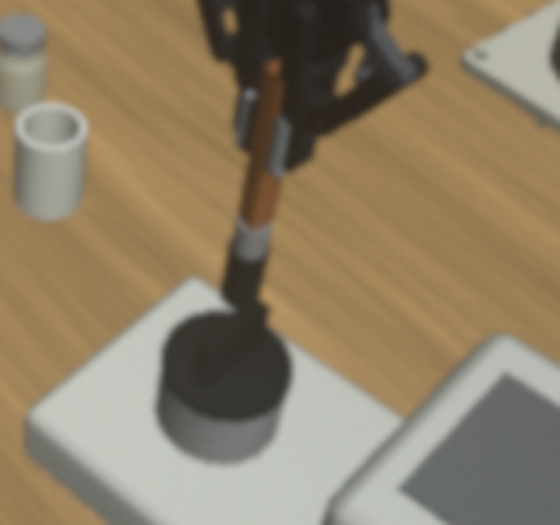

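```bash
python3 -m jog '0 0 12 0; 0 0 8 0; 0 0 2 0; 0 0 2 0; 0 0 0 0'; python3 -m jog '0 0 2 0; 0 0 2 0; 0 0 0 0'
```

```text
time: 10.2
ee_pos: [0.5464, 0.0746, 0.2663]
tool_rot: [2.222, 2.221, -0.0]
force: [0.2, -0.0, -0.4]
grip_width: 0.0149
time: 10.58
ee_pos: [0.5467, 0.0751, 0.2634]
tool_rot: [2.22, 2.221, 0.002]
force: [-1.0, 0.4, 4.9]
grip_width: 0.0148
```

```bash
python3 -m jog '0 0 2 0; 0 0 0 0; 0 0 0 0'
```

```text
time: 10.95
ee_pos: [0.547, 0.0752, 0.2634]
tool_rot: [2.219, 2.22, 0.006]
force: [-1.8, -1.0, 12.3]
grip_width: 0.0148
```

```bash
python3 -m jog '0 0 -10 0; 0 0 -20 0; -50 -13 0 0; -50 -13 0 0; -50 -13 0 0; -50 -13 0 0; -49 -13 0 0; 0 0 20 0; 0 0 20 0; 0 0 0 0; 0 0 0 0' && python3 - <<'E'
from bench import *
import cv2
from h import *
f=grab_frame("scene")["img"][:,:,::-1]; cv2.imwrite("pics/scene4.png",f)
cv2.imwrite("pics/c8.png",cv2.resize(f[80:230,220:360],None,fx=4,fy=4,interpolation=2))
s=read_state(); print(s['ee_pos'],s['force'],proj('scene',[s['ee_pos'],s['ee_pos']-[0,0,.124]]))
E
```

```text
time: 12.32
ee_pos: [0.4818, -0.1739, 0.2509]
tool_rot: [2.22, 2.222, 0.0]
force: [0.2, 0.6, -0.7]
grip_width: 0.0151
[ 0.48198404 -0.17397489  0.25121126] [ 0.12250301  0.45846623 -0.1816404 ] [[286.74568104 117.10261908]
 [284.87457684 159.2911048 ]]
```

View pics/c8.png

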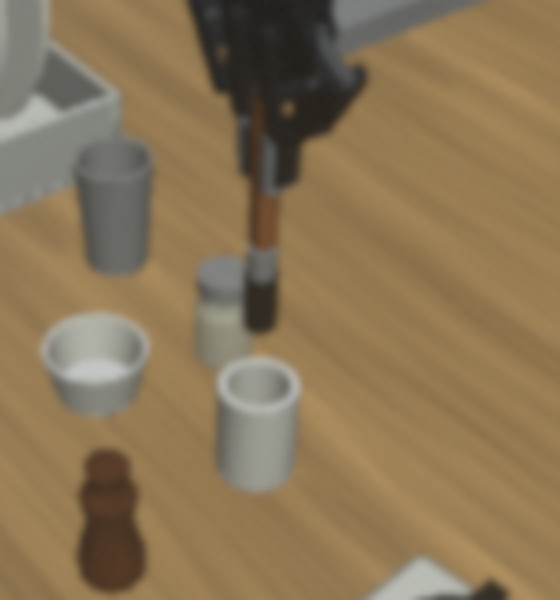

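```bash
python3 -m jog '0 0 30 0; 0 0 30 0; 0 0 30 0; 0 0 20 0; 0 0 3 0; 0 0 0 0; 0 0 0 0';python3 -m jog '0 0 2 0; 0 0 2 0; 0 0 0 0'
```

```text
time: 13.25
ee_pos: [0.4825, -0.1743, 0.1387]
tool_rot: [2.219, 2.22, 0.002]
force: [-0.2, 0.3, -0.3]
grip_width: 0.0149
time: 13.62
ee_pos: [0.4813, -0.174, 0.1332]
tool_rot: [-2.221, -2.221, 0.0]
force: [-0.3, -0.4, -0.1]
grip_width: 0.0149
```

```bash
python3 -m jog '0 0 1 0; 0 0 1 0; 0 0 0 0; 0 0 0 0'
```

```text
time: 14.12
ee_pos: [0.4815, -0.174, 0.1315]
tool_rot: [2.221, 2.221, 0.0]
force: [-0.1, -0.1, 1.9]
grip_width: 0.015
```

Contact with the pot floor is just registering, so I release and retreat straight up.

```bash
python3 -m jog '0 0 0 0; 0 0 0 0; 0 0 0 0; 0 0 0 0; 0 0 0 0; 0 0 0 0' 45; python3 -m jog '0 0 -15 0; 0 0 -30 0; 0 0 -40 0; 0 0 -40 0; 0 0 0 0' && python3 - <<'E'
from bench import *
import cv2
from h import *
f=grab_frame("scene")["img"][:,:,::-1]; cv2.imwrite("pics/scene5.png",f)
cv2.imwrite("pics/c9.png",cv2.resize(f[80:230,220:360],None,fx=4,fy=4,interpolation=2))
E
```

```text
time: 14.88
ee_pos: [0.4814, -0.174, 0.1313]
tool_rot: [2.221, 2.222, 0.0]
force: [0.2, -0.3, -0.7]
grip_width: 0.0451
time: 15.5
ee_pos: [0.4836, -0.1748, 0.2612]
tool_rot: [2.215, 2.216, 0.006]
force: [-0.2, -1.3, -0.7]
grip_width: 0.0448
```

View pics/c9.png

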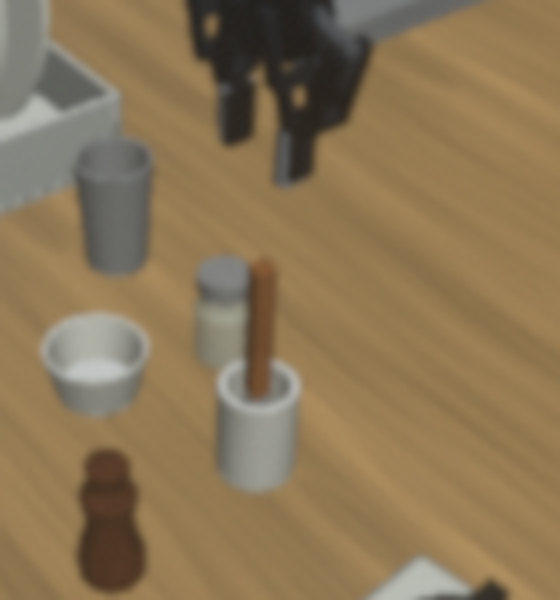

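```bash
python3 -m jog '50 13 0 0; 50 13 0 0; 50 13 0 0; 50 13 0 0; 49 13 0 0; 0 0 30 -0.06; 0 0 30 -0.055; 0 0 0 0; 0 0 0 0; 0 0 0 0' 40 && python3 - <<'E'
from bench import *
import cv2
from h import *
f=grab_frame("scene")["img"][:,:,::-1]; cv2.imwrite("pics/scene6.png",f)
cv2.imwrite("pics/c10.png",cv2.resize(f[160:290,280:400],None,fx=4.5,fy=4.5,interpolation=2))
s=read_state();M=R.from_rotvec(s['tool_rot']).as_matrix(); print(s['ee_pos'],s['force'],s['ft_torque'],np.degrees(np.arctan2(M[1,0],M[0,0])),s['joints'])
E
```

```text
time: 16.8
ee_pos: [0.5472, 0.0749, 0.1978]
tool_rot: [2.09, 2.343, 0.003]
force: [0.0, -0.2, 0.6]
grip_width: 0.0398
[0.5471898  0.07486518 0.19777185] [0.35618048 0.74562237 0.22109527] [ 0.04738435 -0.00268968 -0.019294  ] 96.55392173397219 [1.35961205e-01 3.68580934e-01 4.41083156e-02 1.24365893e+00
 2.35654333e-05 2.15738312e-02]
```

View pics/c10.png

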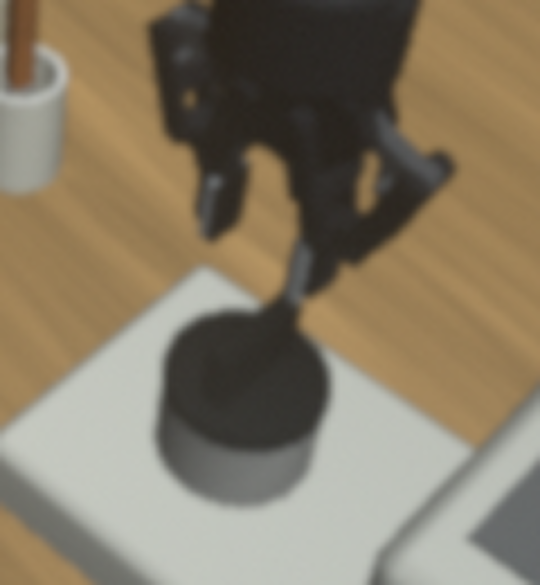

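```bash
python3 -m jog '0 0 25 0; 0 0 20 0; 0 0 12 0; 0 0 5 0; 0 0 4 0; 0 0 0 0; 0 0 0 0'; python3 -m jog '0 0 0 0; 0 0 0 0; 0 0 0 0; 0 0 0 0; 0 0 0 0; 0 0 0 0' 5;  python3 - <<'E'
from bench import *
from h import *
s=read_state();M=R.from_rotvec(s['tool_rot']).as_matrix(); print(s['ee_pos'],s['force'],s['ft_torque'],np.degrees(np.arctan2(M[1,0],M[0,0])),s['joints'])
E
```

```text
time: 17.73
ee_pos: [0.5467, 0.0751, 0.1309]
tool_rot: [2.089, 2.345, 0.001]
force: [0.9, 0.6, -0.3]
grip_width: 0.04
time: 18.48
ee_pos: [0.5467, 0.0755, 0.1309]
tool_rot: [2.089, 2.346, 0.002]
force: [-0.9, 2.9, 5.3]
grip_width: 0.0126
[0.54670206 0.07548035 0.13086741] [-0.89317578  2.85897235  5.26943931] [ 0.63249478  0.14245154 -0.0351684 ] 96.6199218924216 [ 1.36780730e-01  4.19584557e-01 -6.26935300e-02  1.08732819e+00
  8.08501299e-04  2.12422670e-02]
```

```bash
cat > st.py <<'E'
from bench import *
from h import *
s=read_state();M=R.from_rotvec(s['tool_rot']).as_matrix(); print("F",np.round(s['force'],2),"T",np.round(s['ft_torque'],2),"yaw",round(np.degrees(np.arctan2(M[1,0],M[0,0])),2),"q6",round(s['joints'][5],3),"eff6",np.round(s['joint_efforts'][5],3),"w",s['grip_width'])
E
python3 -m jog '0 0 0 0.04; 0 0 0 0.04; 0 0 0 0.04; 0 0 0 0'; python3 st.py;  python3 -m jog '0 0 0 0.04; 0 0 0 0'; python3 st.py; python3 -m jog '0 0 0 0.04; 0 0 0 0'; python3 st.py
```

```text
time: 18.98
ee_pos: [0.5476, 0.0752, 0.1309]
tool_rot: [2.225, 2.215, 0.003]
force: [2.5, 3.1, 3.4]
grip_width: 0.0129
F [2.48 3.09 3.35] T [ 0.45 -0.44  0.02] yaw 89.75 q6 0.141 eff6 0.065 w 0.012909644409702964
time: 19.23
ee_pos: [0.5475, 0.0751, 0.1309]
tool_rot: [2.269, 2.171, 0.003]
force: [3.6, 2.0, 4.4]
grip_width: 0.0128
F [3.6  2.   4.37] T [ 0.48 -0.61  0.06] yaw 87.48 q6 0.18 eff6 0.085 w 0.012796765724782588
time: 19.48
ee_pos: [0.5473, 0.075, 0.1309]
tool_rot: [2.311, 2.126, 0.003]
force: [3.5, 1.9, 5.4]
grip_width: 0.0129
F [3.48 1.87 5.38] T [ 0.4  -0.67  0.02] yaw 85.2 q6 0.22 eff6 0.093 w 0.012882409044118555
```

Clockwise turns freely past 10° with no torque. I'll keep going and check that the cap follows.

```bash
python3 -m jog '0 0 0 0.08; 0 0 0 0.08; 0 0 0 0.08; 0 0 0 0.08; 0 0 0 0.08; 0 0 0 0'; python3 st.py;python3 - <<'E'
from bench import *
import cv2
f=grab_frame("scene")["img"][:,:,::-1]
cv2.imwrite("pics/c11.png",cv2.convertScaleAbs(cv2.resize(f[190:290,300:400],None,fx=5,fy=5,interpolation=2),alpha=2))
E
```

```text
time: 20.23
ee_pos: [0.546, 0.0744, 0.1308]
tool_rot: [2.689, 1.623, -0.001]
force: [0.3, 1.7, 6.8]
grip_width: 0.0131
F [0.28 1.66 6.78] T [ 0.15 -0.11 -0.15] yaw 62.23 q6 0.621 eff6 -0.052 w 0.013104172171827107
```

View pics/c11.png

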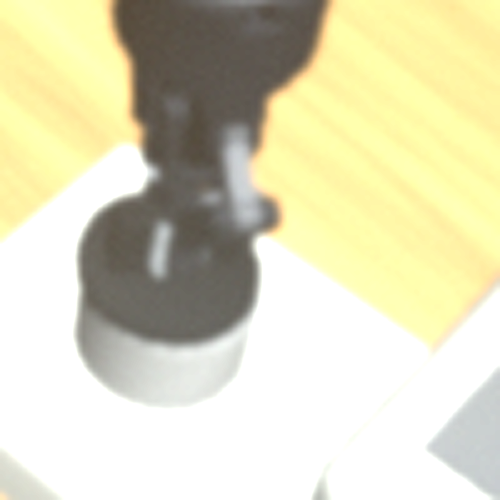

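```bash
python3 -m jog '0 0 0 0.1; 0 0 0 0.1; 0 0 0 0.1; 0 0 0 0.1; 0 0 0 0.1; 0 0 0 0.1; 0 0 0 0.1; 0 0 0 0.1; 0 0 0 0'; python3 st.py; python3 -m jog '0 0 0 0.04; 0 0 0 0.04; 0 0 0 0; 0 0 0 0'; python3 st.py
```

```text
time: 21.4
ee_pos: [0.5457, 0.0742, 0.1308]
tool_rot: [3.108, 0.447, -0.002]
force: [0.0, 0.3, 7.7]
grip_width: 0.013
F [0.04 0.32 7.66] T [ 0.04  0.05 -0.15] yaw 16.37 q6 1.421 eff6 -0.039 w 0.012986093349577852
time: 21.9
ee_pos: [0.5457, 0.0742, 0.1308]
tool_rot: [3.124, 0.324, -0.002]
force: [-0.3, -1.3, 8.5]
grip_width: 0.0132
F [-0.26 -1.34  8.48] T [ 0.06  0.11 -0.08] yaw 11.83 q6 1.5 eff6 -0.067 w 0.013201565818995314
```

Turned 85° with no stop felt. Now I try a gentle lift.

```bash
python3 -m jog '0 0 -3 0; 0 0 -3 0; 0 0 -3 0; 0 0 0 0'; python3 st.py
```

```text
time: 22.4
ee_pos: [0.5462, 0.0749, 0.1392]
tool_rot: [3.125, 0.323, -0.001]
force: [0.6, 0.0, -1.2]
grip_width: 0.0133
F [ 0.58  0.03 -1.16] T [ 0.03 -0.01  0.01] yaw 11.8 q6 1.501 eff6 -0.001 w 0.013265112160674582
```

```bash
python3 -m jog '0 0 -6 0; 0 0 -10 0; 0 0 -12 0; 0 0 -15 0; 0 0 -15 0; 0 0 -10 0; 0 0 -6 0; 0 0 -2 0; 0 0 0 0; 0 0 0 0; 0 0 0 0'; python3 st.py; python3 - <<'E'
from bench import *
import cv2
for n in("scene","top"): cv2.imwrite(f"pics/{n}12.png",grab_frame(n)["img"][:,:,::-1])
f=cv2.imread("pics/scene12.png");cv2.imwrite("pics/c12.png",cv2.resize(f[110:300,220:420],None,fx=3,fy=3,interpolation=2))
E
```

```text
time: 23.78
ee_pos: [0.5461, 0.075, 0.2148]
tool_rot: [3.125, 0.323, -0.001]
force: [0.1, 0.1, -1.4]
grip_width: 0.0126
F [ 0.13  0.14 -1.35] T [-0.06  0.03  0.02] yaw 11.8 q6 1.501 eff6 0.0 w 0.01257614202952625
```

View pics/c12.png

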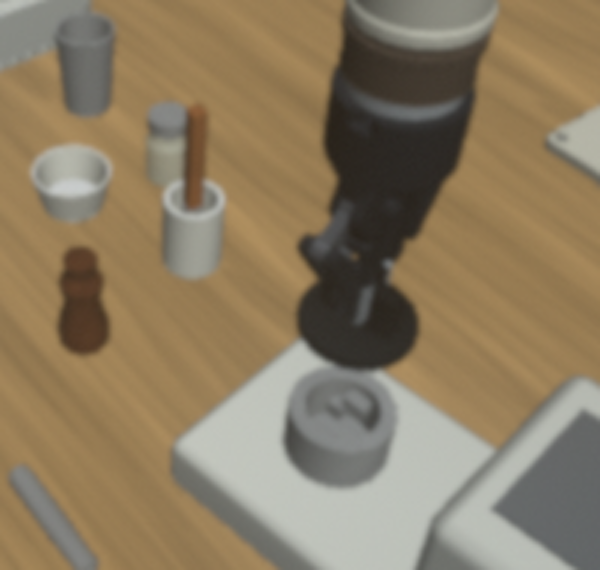

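View pics/top12.png

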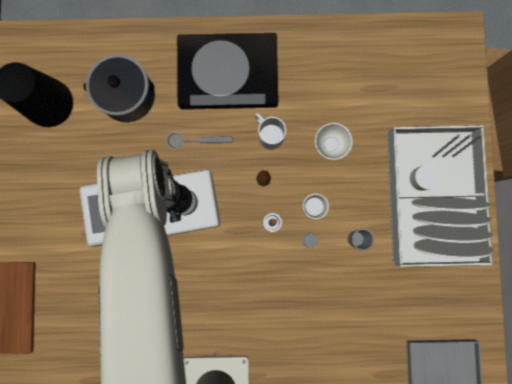

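The cap hangs level, clear of the open neck (neck mouth at about (335,245) in the full scene view). The brush stands in its pot and nothing else has moved in the top view, so I hand in.

```bash
python3 -c "
from bench import *
print(close_job())"
```

```text
the job is handed in; nothing more can be done
None
```

The job is handed in at about 24 s of the 61 s. The cap is off the neck and held up in the gripper, but the hand-in gives no verdict.

- **Brush:** I gripped it, dipped its tip about 2 cm below the dish rim, and dabbed it on the top of the cap's wing until I felt about 12 N. Then I stood it back in its pot and let go.
- **Cap:** It turned freely clockwise seen from above, with no stop in the 5–10° where the tight way would stop, so it is a reverse thread. I turned it 85° and lifted it straight off.

**Last checks:**
- The cap was raised about 84 mm, which puts its origin near 0.179 m.
- The wrist showed only the cap's weight (about 1.3 N).
- The gripper was closed on the wing at 12.6 mm; the wing is listed as 14 mm, so this is a little narrow, but the grip held.
- In the last pictures the cap looks level and clear of the neck, the brush, pot and dish are upright, and the other things look unmoved.
- No check failed. The two cameras disagreed by about 2 mm on the cap's position and by 6–7 mm on the pot rim; neither affected the work.

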